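# Stack a tote half-turned over a dog coupling instead of nesting it

### The arm

A 6-joint arm with a two-finger parallel gripper is mounted at the origin on a cart in front of the work surface, level with it; the furniture and walls round the work are solid. World frame = base frame: x ahead of the robot, y to its left, z up, the work surface at z = 0. Lengths are in m, angles in rad, forces in N, time in s.
With the tool pointing down it reaches from about 0.3 to 0.95 m from the base axis. Payload 3.1 kg.
Tool frame: the origin (TCP) lies at the very end of the fingers, on their centre line; the grasp point (between the pads) lies 19 mm behind it (manip.pinch_z is the distance from the TCP to the grasp point, in m); z points along the fingers, y is the line along which they close (so a half turn about z gives the same grasp; the last joint's range is limited). The gripper opens to 85 mm and grips with 20 to 120 N. Pads are 22 mm wide; open, the fingers measure 114 mm over their backs; the gripper's body (76 mm by 85 mm) begins 54 mm behind the grasp point. The pads swing forward as they close: fully open they stand 13 mm farther back than shut.
Start: joints at [-1.374, 0.308, 1.634, -0, 1.2, -0.07], TCP at [0.165, -0.603, 0.231] pointing down, gripper open.
Joint ranges: [-3.06, 3.06], [-0.79, 1.96], [0.05, 2.63], [-1.19, 4.34], [0.05, 2.64], [-2.94, 2.94]. Speed limits (rad/s): [2.79, 2.79, 3.14, 3.14, 3.14, 3.14].

### API

Orientations are given as a rotation vector (axis times angle).
In Python, from workcell import telemetry, vision, workorder, manip gives the robot as it stands.
- The arm moves only by the shell command python3 -m handwheel 'ROWS' [FORCE]. ROWS is JSON, a list of rows, each a list of 3 entries, a list of its own where there are three numbers: the shift along the tool's x, y, z in cm, then the turn, a rotation vector about the tool's x, y, z in degrees, then the closure in counts, from 0 (fully open) to 255 (shut). In form: [[[dx, dy, dz], [ax, ay, az], jaw], ...]. A call has 1 to 8 rows; each row shifts and turns the commanded pose from where the row before left it, along the tool's axes as they then stand; what a row does not reach is not made up. A row lasts 1/10 s, in which the tool goes at most 50 mm and 8.59 degrees, less where a joint would pass 70% of its speed; a pose out of reach is approached as far as the arm can. A call with a gripper value outside its range is refused whole. The fingers move at their own pace and stop on an object; FORCE is the grip in N (left out, the last holds). Time passes only in rows, so rows that do not move let the fingers close. It gives the time, the measured TCP pose, the force, the opening and the grip force at its end, in the units of the state.
- telemetry.read_state(): the state, without advancing time (a new reading comes with each control period).
- vision.camera(name): name is "scene" or "top" or "wrist"; returns a dict with "color" (480x640x3 uint8, red, green, blue), "camera_matrix" (3x3 intrinsics, pixels), "pose" (4x4, takes a point from camera to world coordinates). Camera axes: x right, y up, looking along -z (the intrinsics and any distortion apply to the point x, -y, -z); pixel columns grow to the right and rows downward; lengths in m; the calibration is good to about 2 mm. A picture is of the moment at which its call begins. There is no depth.
- workorder.sign_off(): hands the job in; it is judged then, once.
The state is a dict: "clock": time; "joint_positions": joint angles; "dq": joint speeds; "joint_torque": joint torques, N m; "tool_pos": TCP position; "tool_rot": TCP orientation; "wrist_force": force on the tool from outside, world axes, zero at the start; "moment": the same for the moment, N m; "finger_gap": opening from 0.0 (shut) to 1.0 (fully open); "gripper_force": force on a finger pad.
Only numpy, scipy, OpenCV 4.12 (cv2) and the standard library are available. Lean on these libraries where they do the work, as an engineer would, in place of code of your own. Each camera call takes 0.05 s, during which the arm holds its last target. There are 200 camera calls.

### The job

Two small blue totes stand nested one inside the other. Lift the upper tote out and set it down on the worktop, and gently stand the dog coupling (the blackened part with claws round its top) upright, claws up, on the floor of the lower tote. Then take the upper tote again and set it gently on the lower one turned half round, red ends opposite, so that it is held up level on the rim lugs clear of the coupling instead of nesting; leave the lower tote standing where it is and do not disturb the other things.

Things in the scene. Friction and masses are not known exactly. Their poses are not given: they have to be found in the camera images.
- tote_lower: Lower blue stack-nest tote on the desk pad (2 mm thick), loose, 95 mm high, wall 2.5 mm, floor 3 mm; rim 194 mm (x) by 134 mm (y) over all, opening 176 x 116 mm, 159 x 99 mm at the floor. Origin: centre of its underside, z up; +x points to its red end (rim grip and clip red). Same way round, a like tote nests in it, underside 54 mm above this one's; turned half round it stacks 87 mm above.
- tote_lower_lug (a point): Top centre of one of the lower tote's four lugs (x 60, y 51, z 87 mm in its frame and axes). Lugs are tops of pillars inside the long walls at x = 60 and -36, both sides, 14 mm square (30 mm wide at the floor), 8 mm under the rim, with a 2.5 mm upstand at the wall. A half-turned tote's wall bottoms rest on them, inside the rim, play about 3 mm each way across (y), 6 mm along (x).
- tote_upper: Upper blue tote, same size and shape as the lower (194 x 134 x 95 mm, 0.13 to 0.21 kg), at the start nested in it, red ends together, underside 54 mm above the lower one's. Origin: centre of its underside, z up, +x to its red end. It comes out straight up: underside 41 mm below the lower rim. Clear worktop to set it on, about 200 mm square, round x = 0.53, y = -0.02.
- tote_upper_grip_l (a point): Top centre of the grip on the +y long side of the upper tote (x 0, y 62.5, z 95 mm in its frame; axes the tote's). The grip is an upright piece of the rim, 9 mm thick, 56 mm long, 17 mm deep, pinched from above, one finger inside, one outside. Held there with 40 N the tote hangs level within a few degrees.
- tote_upper_grip_r (a point): The same on the -y long side (x 0, y -62.5, z 95 mm). The two ends have like grips, 50 mm long.
- tote_upper_red_end (a point): Top centre of the red end's rim grip on the upper tote: x 92.5, y 0, z 95 mm in its frame; axes the tote's.
- coupling: Dog coupling: blackened steel sleeve, 36 mm in diameter, 76 mm high, about 0.4 kg, standing on the worktop, square claws (a castle crown) round its top, small cross hole; grip it round the body. Origin: centre of its underside, z up. It stands in a row with two plain bushes, in any of the three places. In the lower tote its origin is 3 mm above the tote's and its top below the lugs.
- bush_a: A bystander: plain blackened steel bush with a smooth round top, 34 mm in diameter, 74 mm high, standing. Origin: centre of its underside.
- bush_b: A bystander, the same as bush_a.
- loupe: A bystander: small black loupe, 36 mm in diameter, 34 mm high, near the front edge. Origin: centre of its underside.
- flange_ring: A bystander: turned steel ring with a black hub, 92 mm in diameter, 31 mm high, lying at the left. Origin: centre of its underside.

How it is judged:
On the way, in this order (a step that is already met when the one before it is completed fails the run):
1. the upper tote is out of the lower one and stands upright on the worktop, let go (height (world z) of tote_upper below 0.03 m and angle between tote_upper's own z axis and vertical below 0.15 rad and horizontal distance between tote_upper and tote_lower above 0.12 m and contact force between the fingers and tote_upper below 0.1 N), for 0.2 s.
2. the coupling stands upright on the floor of the lower tote, let go (x of coupling in the frame of tote_lower between -0.075 and 0.075 m and y of coupling in the frame of tote_lower between -0.05 and 0.05 m and z of coupling in the frame of tote_lower between -0.003 and 0.012 m and angle between coupling's own z axis and vertical below 0.1 rad and contact force between the fingers and coupling below 0.1 N), for 0.2 s.
At the end, for the whole second after the job is handed in: Lower tote level, within 50 mm of its start; coupling upright, claws up, on its floor; upper tote level (0.05 rad) on the four lugs, red ends opposite, underside 83 to 91 mm above the lower one's, centred within 10 mm along and 8 mm across, square within 0.1 rad; all at rest (z of tote_upper in the frame of tote_lower between 0.083 and 0.091 m and x of tote_upper in the frame of tote_lower between -0.01 and 0.01 m and y of tote_upper in the frame of tote_lower between -0.008 and 0.008 m and x of tote_upper_red_end in the frame of tote_lower below -0.07 m and angle between the x axis of tote_upper and the x axis of tote_lower, either way round below 0.1 rad and angle between each of tote_upper, tote_lower's own z axis and vertical below 0.05 rad and distance of tote_lower from where it was at the start of the episode below 0.05 m and x of coupling in the frame of tote_lower between -0.075 and 0.075 m and y of coupling in the frame of tote_lower between -0.05 and 0.05 m and z of coupling in the frame of tote_lower between -0.003 and 0.012 m and angle between coupling's own z axis and vertical below 0.1 rad and linear speed of each of tote_upper, coupling, tote_lower below 0.02 m/s); the robot touches nothing.
It fails at once if a bystander (bush, loupe or flange ring) is moved more than 30 mm or a bush is tipped over (distance of any of bush_a, bush_b, loupe, flange_ring from where it was at the start of the episode above 0.03 m or angle between any of bush_a, bush_b's own z axis and vertical above 0.5 rad).
It fails at once if the upper tote is dropped or rammed on to the lower one (more than 60 N between them) (contact force between tote_upper and tote_lower above 60 N).
It fails at once if the coupling is dropped or rammed into the lower tote (more than 140 N between them) (contact force between coupling and tote_lower above 140 N).
It also fails if it takes over 70 s, if anything falls off the work surface, if the arm or the gripper's body presses on something with over 40 N, if the wrist force passes 120 N, or if a joint passes its speed limit or range.

## Working session

There is one attempt and no reset: what is moved stays moved. The work goes in short steps, Python scripts to look and compute and a shell command to move; the robot and the scene stay as the last step left them, time stands still between calls to the robot, and variables do not carry over. Pictures are saved under pics/ and viewed, at most 10 in all, crops included, and the job is handed in when it is done.

```bash
ls; mkdir -p pics; python3 - <<'E'
from workcell import telemetry, vision, manip
import cv2, numpy as np
print(telemetry.read_state(), manip.pinch_z)
for n in ("scene","top"):
    c=vision.camera(n); np.savez(f"{n}0.npz",**c)
    cv2.imwrite(f"pics/{n}0.png",c["color"][:,:,::-1]); print(n,c["camera_matrix"],c["pose"],c.keys())
E
```

```text
pics
{'clock': 0.0, 'joint_positions': array([-1.37368941e+00,  3.09019412e-01,  1.63521592e+00,  9.58857696e-06,
        1.19967557e+00, -6.97131174e-02]), 'dq': array([ 9.29416888e-05, -1.64876072e-03, -7.69608195e-04, -1.46673524e-03,
        1.26895487e-03,  1.84328857e-03]), 'joint_torque': array([-4.01237694e-04, -4.15251017e+01, -2.76662940e+01, -2.12623045e-04,
        1.00949075e-02,  1.54076952e-05]), 'tool_pos': array([ 0.16459636, -0.60207642,  0.2300241 ]), 'tool_rot': array([-3.11138387e+00, -4.17564525e-01,  2.17633108e-04]), 'wrist_force': array([-0.7640788 ,  0.10895903,  0.42241219]), 'moment': array([0.0577039 , 0.00280684, 0.01034682]), 'gripper_force': 0.0, 'finger_gap': 1.0009328534109065} 0.0187
scene [[476.51395892   0.         321.9026417 ]
 [  0.         476.51395892 247.4329165 ]
 [  0.           0.           1.        ]] [[-0.69814486  0.56025346 -0.44576879 -0.00831308]
 [-0.71592198 -0.54017233  0.44234554  0.47141492]
 [ 0.00703365  0.62795694  0.7782163   0.98173552]
 [ 0.          0.          0.          1.        ]] dict_keys(['color', 'camera_matrix', 'pose'])
top [[463.04318247   0.         312.34980121]
 [  0.         463.04318247 239.55919557]
 [  0.           0.           1.        ]] [[ 0.00701926  0.99363527 -0.1124263   0.36812132]
 [-0.99997308  0.00673446 -0.00291274 -0.01864788]
 [-0.00213708  0.11244372  0.9936558   1.32080396]
 [ 0.          0.          0.          1.        ]] dict_keys(['color', 'camera_matrix', 'pose'])
```

View pics/top0.png

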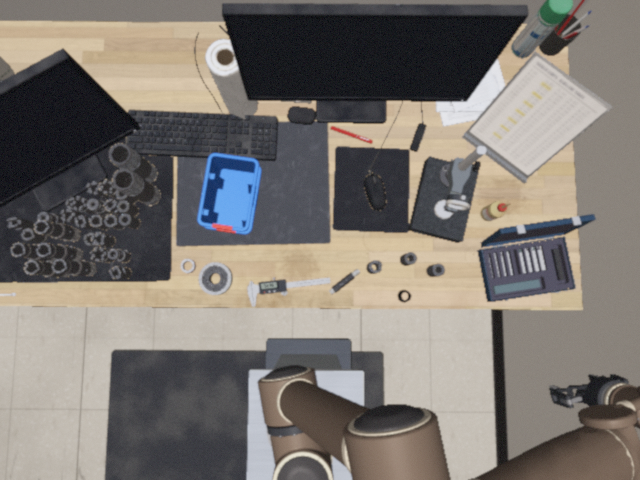

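View pics/scene0.png

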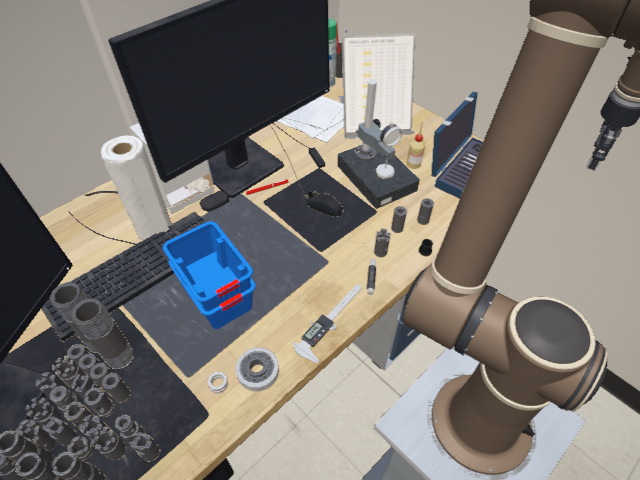

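The top view shows the tote around (230,195), with its red end toward the robot at (223,229). Three dark cylinders stand at (374,267), (409,258) and (436,270). In the scene view the claws are on the left one at (382,242). The loupe is at (404,296) in the top view.

```bash
cat > h.py <<'E'
import numpy as np, cv2
def ray(c,u,v,z):
    K,P=c["camera_matrix"],c["pose"]
    d=P[:3,:3]@np.array([(u-K[0,2])/K[0,0],-(v-K[1,2])/K[1,1],-1]); o=P[:3,3]
    return (o+d*(z-o[2])/d[2])
def proj(c,p):
    K,P=c["camera_matrix"],c["pose"]; q=P[:3,:3].T@(np.asarray(p,float)-P[:3,3])
    return np.array([K[0,0]*q[0]/-q[2]+K[0,2], K[1,1]*q[1]/q[2]+K[1,2]])
E
python3 - <<'E'
from h import *
t=dict(np.load("top0.npz"));s=dict(np.load("scene0.npz"))
for n,(u,v) in dict(coup=(374,267),b1=(409,258),b2=(436,270)).items(): print(n,ray(t,u,v,.075))
print("coup scene",ray(s,382,234,.076)); print('loupe',ray(t,404,296,.034),'ring',ray(t,215,278,.03))
print("place px",proj(t,(.53,-.02,0)))
hsv=cv2.cvtColor(t["color"],cv2.COLOR_RGB2HSV)
def show(c,x0,x1,y0,y1,k): return cv2.resize(c["color"][y0:y1,x0:x1,::-1],None,fx=k,fy=k,interpolation=cv2.INTER_CUBIC)
b=cv2.inRange(hsv,(95,120,60),(130,255,255)); r=cv2.inRange(hsv,(0,150,100),(8,255,255))|cv2.inRange(hsv,(172,150,100),(180,255,255))
m=b|r; m[:,:180]=0;m[:,290:]=0;m[:140]=0;m[250:]=0
pts=np.argwhere(m)[:,::-1]
w=np.array([ray(t,u,v,.151)[:2] for u,v in pts],np.float32)
rc=cv2.minAreaRect(w); print(rc,cv2.boxPoints(rc))
rp=np.argwhere(r&m)[:,::-1]; print("red",ray(t,*rp.mean(0),.151))
a=show(t,190,270,145,245,5); d=show(t,350,460,240,310,4)
h=np.zeros((500,840,3),np.uint8); h[:500,:400]=a; h[:280,400:840]=d
cv2.imwrite("pics/crop0.png",cv2.resize(h,(798,475)))
E
```

```text
coup [ 0.43594699 -0.18128171  0.075     ]
b1 [ 0.46084072 -0.27574588  0.075     ]
b2 [ 0.42904019 -0.34770635  0.075     ]
coup scene [ 0.43704243 -0.18182669  0.076     ]
loupe [ 0.35880074 -0.2686999   0.034     ] ring [0.40476605 0.25506486 0.03      ]
place px [314.19798185 235.2708587 ]
((0.6206357479095459, 0.198861762881279), (0.14570462703704834, 0.20307719707489014), 82.35363006591797) [[0.51030636 0.14016783]
 [0.7115779  0.11314666]
 [0.73096514 0.2575557 ]
 [0.5296936  0.28457686]]
red [0.52571933 0.21145386 0.151     ]
```

View pics/crop0.png

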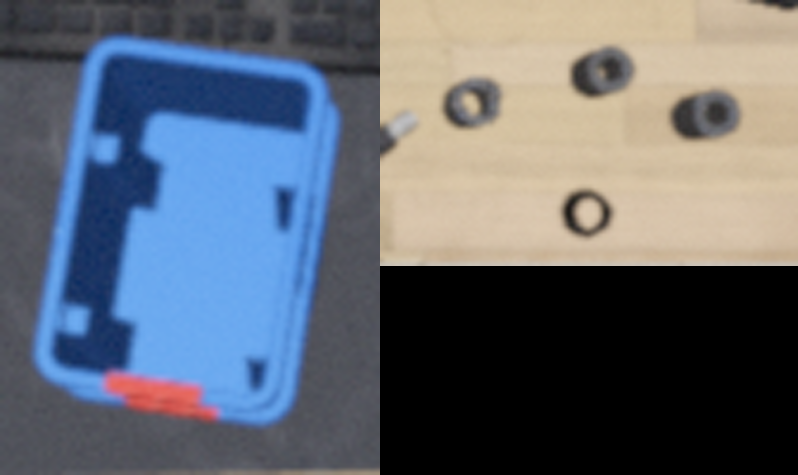

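Crop coordinates are 4.75x, with origin (190,145). The upper rim corners are at about (85,38), (328,66), (270,405) and (35,378), the upper red grip is at (152,385), and the claws are on the left cylinder.

```bash
cat >> h.py <<'E'
from scipy.spatial.transform import Rotation as R
def plan(target, yaw_deg=None):
    "shift (cm, tool axes now) to TCP target, and tool-z turn (deg) to bring tool x to world yaw"
    from workcell import telemetry
    s=telemetry.read_state(); M=R.from_rotvec(s["tool_rot"]).as_matrix()
    y=np.degrees(np.arctan2(M[1,0],M[0,0]))
    print("t",round(s["clock"],2),"pos",s["tool_pos"].round(4),"yaw",round(y,2),"tilt",np.round(M[:2,2],4),"j",s["joint_positions"].round(2),"F",s["wrist_force"].round(1),"gap",round(s["finger_gap"],2))
    if target is not None: print("shift cm",(M.T@(np.array(target)-s["tool_pos"])*100).round(2))
    if yaw_deg is not None:
        d=-(yaw_deg-y); Ry=R.from_rotvec([0,0,np.radians(d)]).as_matrix()
        print("turn z",round(d,2),"shift after turn",((M@Ry).T@((np.array(target)-s["tool_pos"]) if target is not None else np.zeros(3))*100).round(2))
E
python3 - <<'E'
from h import *
from workcell import vision
t=dict(np.load("top0.npz"))
P=[ray(t,190+u/4.75,145+v/4.75,.151) for u,v in [(85,38),(328,66),(270,405),(35,378),(152,385)]]
print(np.round(P,4)); c=np.mean(P[:4],0); print("centre",c, "len",np.linalg.norm(P[0]-P[3]),np.linalg.norm(P[1]-P[2]),"wid",np.linalg.norm(P[0]-P[1]))
d=(P[0]+P[1]-P[2]-P[3]); print("yaw",np.degrees(np.arctan2(d[1],d[0])))
d=c-P[4];print("yaw red",np.degrees(np.arctan2(d[1],d[0])),np.linalg.norm(d))
w=vision.camera("wrist"); from workcell import telemetry
s=telemetry.read_state(); M=R.from_rotvec(s["tool_rot"]).as_matrix()
print("cam in tool",M.T@(w["pose"][:3,3]-s["tool_pos"]),M.T@w["pose"][:3,:3],w["camera_matrix"])
plan((.62,.137,.33),-7.6)
E
```

```text
[[0.725  0.2578 0.151 ]
 [0.7101 0.1245 0.151 ]
 [0.5232 0.1519 0.151 ]
 [0.537  0.2786 0.151 ]
 [0.5336 0.2156 0.151 ]]
centre [0.62382897 0.20321879 0.151     ] len 0.18917825240708727 0.18894027561961493 wid 0.134116722681939
yaw -7.325500581914995
yaw red -7.8068745221120865 0.09107058595896188
cam in tool [ 0.06699366  0.0003993  -0.14338543] [[ 2.54783628e-04  9.63787596e-01  2.66670969e-01]
 [ 9.99999784e-01 -4.06984422e-04  5.15477799e-04]
 [ 6.05342039e-04  2.66670780e-01 -9.63787491e-01]] [[398.66339765   0.         322.32730838]
 [  0.         398.66339765 240.52978455]
 [  0.           0.           1.        ]]
t 0.15 pos [ 0.1646 -0.6023  0.2303] yaw 15.29 tilt [-0.0004  0.0018] j [-1.37  0.31  1.63 -0.    1.2  -0.07] F [0.2 0.3 0.9] gap 1.0
shift cm [ 63.42 -59.32  -9.85]
turn z 22.89 shift after turn [ 35.35 -79.32  -9.85]
```

```bash
python3 -m handwheel '[[[0,0,-3.3],[0,0,7.6],0],[[0,0,-3.3],[0,0,7.6],0],[[0,0,-3.3],[0,0,7.7],0],[[1,-2,0],[0,0,0],0],[[1.5,-3.4,0],[0,0,0],0],[[1.5,-3.4,0],[0,0,0],0],[[1.5,-3.4,0],[0,0,0],0],[[1.5,-3.4,0],[0,0,0],0]]' 40 | tail -c 300
python3 -m handwheel '[[[1.5,-3.4,0],[0,0,0],0],[[1.5,-3.4,0],[0,0,0],0],[[1.5,-3.4,0],[0,0,0],0],[[1.5,-3.4,0],[0,0,0],0],[[1.5,-3.4,0],[0,0,0],0],[[1.5,-3.4,0],[0,0,0],0],[[1.5,-3.4,0],[0,0,0],0],[[1.5,-3.4,0],[0,0,0],0]]' >/dev/null
python3 -m handwheel '[[[1.5,-3.4,0],[0,0,0],0],[[1.5,-3.4,0],[0,0,0],0],[[1.5,-3.4,0],[0,0,0],0],[[1.5,-3.4,0],[0,0,0],0],[[1.5,-3.4,0],[0,0,0],0],[[1.5,-3.4,0],[0,0,0],0],[[1,-2,0],[0,0,0],0],[[0,0,0],[0,0,0],0]]' >/dev/null
python3 - <<'E'
from h import *
from workcell import vision
plan((.6157,.141,.33),-7.6)
w=vision.camera("wrist"); np.savez("w1.npz",**w); cv2.imwrite("pics/w1.png",w["color"][:,:,::-1])
E
```

```text
clock: 0.95
tool_pos: [0.2552, -0.456, 0.3298]
tool_rot: [-3.134, 0.209, 0.0]
wrist_force: [0.8, -0.3, -0.2]
finger_gap: 1.002
gripper_force: 0.0
t 2.55 pos [0.5394 0.0073 0.3297] yaw -7.41 tilt [-0.0004  0.001 ] j [-0.07  0.07  1.72  0.    1.36  1.63] F [ 0.4 -0.5  0.5] gap 1.0
shift cm [  5.84 -14.24  -0.02]
turn z 0.19 shift after turn [  5.79 -14.26  -0.02]
```

View pics/w1.png

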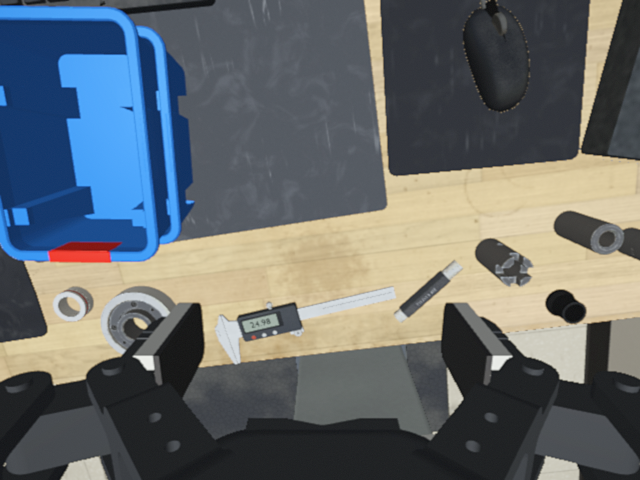

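The wrist view shows the upper rim's right outer edge running from (137,30) to (157,235), its inner edge from (125,35) to (145,230), and the red grip at about (83,252). The coupling's claws are at (510,265).

```bash
python3 - <<'E'
from h import *
w=dict(np.load("w1.npz"))
a,b=ray(w,137,30,.151)[:2],ray(w,157,235,.151)[:2]; d=a-b; print(a,b,np.degrees(np.arctan2(d[1],d[0])))
f=np.array([np.cos(np.radians(-7.6)),np.sin(np.radians(-7.6))]); n=np.array([-f[1],f[0]])
c=np.array([.6238,.2032]); print("right edge offsets (expect -67):",(a-c)@n,(b-c)@n)
r=ray(w,83,252,.151)[:2]-c; print("red top-outer (expect -97..-88, 0)",r@f,r@n)
print("coupling claws",ray(w,510,265,.076))
g=c-.0625*n; print("grip",g); plan((*g,.23),-7.6)
E
```

```text
[0.69343969 0.12375007] [0.53995783 0.14623596] -8.33483683647616
right edge offsets (expect -67): -0.06954171614429581 -0.06755230333629114
red top-outer (expect -97..-88, 0) -0.0906973562240417 -0.003318803397040521
coupling claws [ 0.44507437 -0.17963866  0.076     ]
grip [0.61553398 0.14124903]
t 2.6 pos [0.5386 0.0059 0.3296] yaw -7.47 tilt [-0.0014 -0.0003] j [-0.07  0.06  1.72 -0.    1.36  1.63] F [-0.3 -0.2  0.3] gap 1.0
shift cm [  5.89 -14.42   9.95]
turn z 0.13 shift after turn [  5.85 -14.44   9.95]
```

```bash
python3 -m handwheel '[[[1.2,-2.9,0.5],[0,0,0.2],0],[[1.2,-2.9,1],[0,0,0],0],[[1.2,-2.9,1],[0,0,0],0],[[1.2,-2.9,1],[0,0,0],0],[[1,-2.9,1],[0,0,0],0],[[0,0,2],[0,0,0],0],[[0,0,2],[0,0,0],0],[[0,0,0],[0,0,0],0]]' >/dev/null
python3 - <<'E'
from h import *
from workcell import vision
plan((.6153,.1408,.124),-7.8)
w=vision.camera("wrist"); np.savez("w2.npz",**w); cv2.imwrite("pics/w2.png",w["color"][:,:,::-1])
E
```

```text
t 3.4 pos [0.6128 0.1392 0.2413] yaw -7.86 tilt [-0.008  -0.0019] j [ 0.15  0.31  1.61 -0.    1.23  1.86] F [ 0.4 -0.6 -0.6] gap 1.0
shift cm [ 0.32 -0.23 11.73]
turn z -0.06 shift after turn [ 0.32 -0.23 11.73]
```

View pics/w2.png

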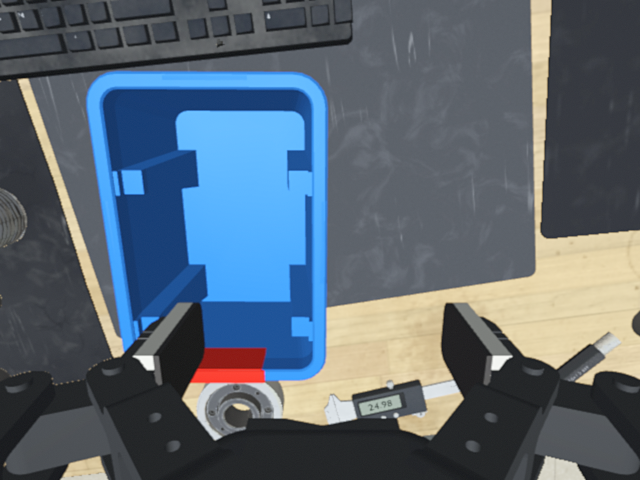

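The rim shows at top-left (88,72), top-right (327,72), bottom-right (326,380). Its right bar is at col 320, so it is centred between the fingers.

```bash
python3 - <<'E'
from h import *
w=dict(np.load("w2.npz"))
a,b,c=ray(w,327,72,.151),ray(w,326,380,.151),ray(w,88,72,.151)
print(a,b,c,np.linalg.norm(a-b),np.linalg.norm(a-c)); d=a-b; print(np.degrees(np.arctan2(d[1],d[0])))
print("centre",(b+c)/2)
f=d/np.linalg.norm(d); n=np.array([-f[1],f[0],0]); g=(a+b)/2+.0045*n; print("grip",g); plan((*g[:2],.124),-7.8)
E
```

```text
[0.70840719 0.12261863 0.151     ] [0.51701877 0.14902237 0.151     ] [0.72604101 0.25101581 0.151     ] 0.19320115641451088 0.12960242034540986
-7.854881215384108
centre [0.62152989 0.20001909 0.151     ]
grip [0.61332797 0.14027828 0.151     ]
t 3.45 pos [0.614  0.1393 0.2433] yaw -7.87 tilt [-0.0048 -0.0012] j [ 0.15  0.31  1.61 -0.    1.23  1.86] F [ 0.4 -0.6  0.6] gap 1.0
shift cm [-0.02 -0.11 11.93]
turn z -0.07 shift after turn [-0.02 -0.11 11.93]
```

```bash
python3 -m handwheel '[[[0,-0.1,3],[0,0,0],90],[[0,0,3],[0,0,0],120],[[0,0,2.5],[0,0,0],120],[[0,0,2],[0,0,0],120],[[0,0,1.4],[0,0,0],120],[[0,0,0],[0,0,0],120],[[0,0,0],[0,0,0],180],[[0,0,0],[0,0,0],210]]' 40
python3 -m handwheel '[[[0,0,0],[0,0,0],255],[[0,0,0],[0,0,0],255],[[0,0,0],[0,0,0],255],[[0,0,0],[0,0,0],255],[[0,0,-0.3],[0,0,0],255],[[0,0,-0.7],[0,0,0],255],[[0,0,-1],[0,0,0],255],[[0,0,-1],[0,0,0],255]]' 40
python3 -c "
from h import *;plan(None)"
```

```text
clock: 4.25
tool_pos: [0.6173, 0.1418, 0.1283]
tool_rot: [-3.134, 0.214, -0.005]
wrist_force: [-0.5, -0.3, -0.2]
finger_gap: 0.196
gripper_force: 0.0
clock: 5.05
tool_pos: [0.6151, 0.1418, 0.1564]
tool_rot: [3.134, -0.213, -0.002]
wrist_force: [0.9, 0.7, -1.5]
finger_gap: 0.098
gripper_force: 38.8
t 5.05 pos [0.6151 0.1418 0.1564] yaw -7.79 tilt [-0.0016 -0.0002] j [0.16 0.4  1.68 0.   1.07 1.86] F [ 0.9  0.7 -1.5] gap 0.1
```

```bash
python3 -m handwheel '[[[0,0,-2],[0,0,0],255],[[0,0,-2],[0,0,0],255],[[0,0,-2],[0,0,0],255],[[0,0,-2],[0,0,0],255],[[0,0,-1],[0,0,-3],255],[[0,0,0],[0,0,-6],255],[[0,0,0],[0,0,-8],255],[[0,0,0],[0,0,-8],255]]' >/dev/null
python3 -m handwheel '[[[0,0,0],[0,0,-8],255],[[0,0,0],[0,0,-8],255],[[0,0,0],[0,0,-8],255],[[0,0,0],[0,0,-8],255],[[0,0,0],[0,0,-8],255],[[0,0,0],[0,0,-8],255],[[0,0,0],[0,0,-8],255],[[0,0,0],[0,0,-8],255]]' >/dev/null
python3 -m handwheel '[[[0,0,0],[0,0,-8],255],[[0,0,0],[0,0,-8],255],[[0,0,0],[0,0,-8],255],[[0,0,0],[0,0,-8],255],[[0,0,0],[0,0,-8],255],[[0,0,0],[0,0,-8],255],[[0,0,0],[0,0,-8],255],[[0,0,0],[0,0,-8],255]]' >/dev/null
python3 -m handwheel '[[[0,0,0],[0,0,-8],255],[[0,0,0],[0,0,-8],255],[[0,0,0],[0,0,-8],255],[[0,0,0],[0,0,-3],255],[[0,0,0],[0,0,0],255]]'
python3 - <<'E'
from h import *
from workcell import vision
plan((.5385,.042,.135),172.2)
s=vision.camera("scene"); np.savez("s2.npz",**s); cv2.imwrite("pics/s2.png",s["color"][:,:,::-1])
E
```

```text
clock: 7.95
tool_pos: [0.6157, 0.142, 0.2468]
tool_rot: [0.214, 3.134, 0.001]
wrist_force: [-0.1, -0.1, -2.3]
finger_gap: 0.094
gripper_force: 38.8
t 7.95 pos [0.6157 0.142  0.2468] yaw 172.18 tilt [0.0002 0.0005] j [ 0.16  0.31  1.6   0.    1.23 -1.28] F [-0.1 -0.1 -2.3] gap 0.09
shift cm [  6.29 -10.96  11.17]
turn z -0.02 shift after turn [  6.29 -10.96  11.17]
```

View pics/s2.png

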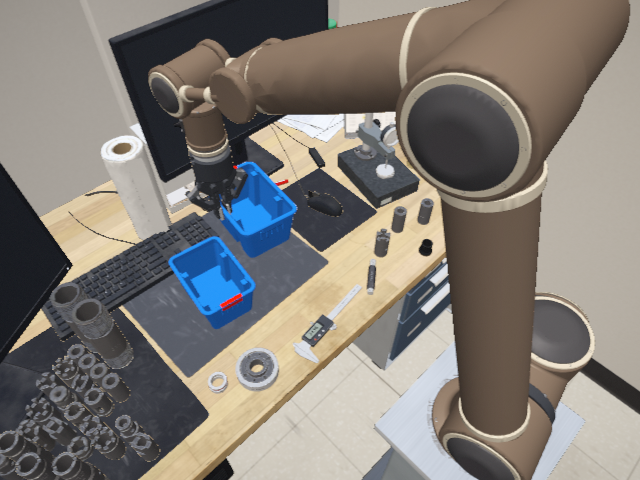

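The upper tote hangs level and turned, around (258,210). The lower tote is undisturbed at (213,280). Next I set the upper one down.

```bash
python3 -m handwheel '[[[0.7,-1,0],[0,0,0],255],[[1.2,-2.1,0],[0,0,0],255],[[1.2,-2.1,0],[0,0,0],255],[[1.2,-2.1,1],[0,0,0],255],[[1.2,-2.1,2],[0,0,0],255],[[0.8,-1.6,2.5],[0,0,0],255],[[0,0,2.5],[0,0,0],255],[[0,0,2.5],[0,0,0],255]]' >/dev/null
python3 -m handwheel '[[[0,0,2],[0,0,0],255],[[0,0,2],[0,0,0],255],[[0,0,1.5],[0,0,0],255],[[0,0,1],[0,0,0],255],[[0,0,0.2],[0,0,0],255],[[0,0,0.2],[0,0,0],255],[[0,0,0],[0,0,0],255],[[0,0,0],[0,0,0],255]]'
python3 -c "
from h import *;plan((.5385,.042,.07),172.2)"
```

```text
clock: 9.6
tool_pos: [0.539, 0.0415, 0.0744]
tool_rot: [0.215, 3.134, -0.0]
wrist_force: [-2.8, 1.5, 5.6]
finger_gap: 0.099
gripper_force: 44.8
t 9.6 pos [0.539  0.0415 0.0744] yaw 172.15 tilt [ 0.0006 -0.0001] j [-0.    0.35  1.94 -0.    0.85 -1.44] F [-2.8  1.5  5.6] gap 0.1
shift cm [0.06 0.04 0.44]
turn z -0.05 shift after turn [0.06 0.04 0.44]
```

```bash
python3 -m handwheel '[[[0,0,0.2],[0,0,0],255],[[0,0,0],[0,0,0],220],[[0,0,0],[0,0,0],180],[[0,0,0],[0,0,0],140],[[0,0,0],[0,0,0],140],[[0,0,0],[0,0,0],140],[[0,0,-1],[0,0,0],140],[[0,0,-2],[0,0,0],140]]'
python3 -m handwheel '[[[0,0,-3],[0,0,0],140],[[0,0,-4],[0,0,0],140],[[0,0,-3],[0,0,4],80],[[0,0,0],[0,0,8],0],[[0,0,0],[0,0,8],0],[[0,0,0],[0,0,8],0],[[0,0,0],[0,0,8],0],[[0,0,0],[0,0,8],0]]' >/dev/null
python3 -m handwheel '[[[0,0,0],[0,0,8],0],[[0,0,0],[0,0,8],0],[[0,0,0],[0,0,8],0],[[0,0,0],[0,0,8],0],[[0,0,0],[0,0,8],0],[[0,0,0],[0,0,8],0],[[0,0,0],[0,0,6],0],[[0,0,0],[0,0,0],0]]'
python3 -c "
from h import *;plan((.437,-.181,.034),82.2)"
```

```text
clock: 10.4
tool_pos: [0.5366, 0.0413, 0.0992]
tool_rot: [-0.214, -3.13, 0.0]
wrist_force: [-0.2, 1.0, 0.4]
finger_gap: 0.45
gripper_force: 0.0
clock: 12.0
tool_pos: [0.5385, 0.0413, 0.2008]
tool_rot: [2.505, 1.895, 0.001]
wrist_force: [0.6, -0.1, -0.4]
finger_gap: 0.996
gripper_force: 0.0
t 12.0 pos [0.5385 0.0413 0.2008] yaw 74.2 tilt [ 0.0005 -0.    ] j [-0.    0.18  1.86 -0.    1.1   0.27] F [ 0.6 -0.1 -0.4] gap 1.0
shift cm [-24.16  -3.72  16.68]
turn z -8.0 shift after turn [-23.4   -7.05  16.68]
```

```bash
python3 -m handwheel '[[[0,0,0],[0,0,-8],0],[[-3.9,-1.15,0],[0,0,0],0],[[-3.9,-1.15,0],[0,0,0],0],[[-3.9,-1.2,0],[0,0,0],0],[[-3.9,-1.2,0],[0,0,0],0],[[-3.9,-1.2,0],[0,0,0],0],[[-3.9,-1.15,0],[0,0,0],0],[[0,0,0],[0,0,0],0]]' >/dev/null
python3 - <<'E'
from h import *
from workcell import vision
w=vision.camera("wrist"); np.savez("w3.npz",**w); cv2.imwrite("pics/w3.png",w["color"][:,:,::-1])
t=vision.camera("top"); np.savez("t3.npz",**t)
plan((.437,-.181,.034),82.2)
E
```

```text
t 12.9 pos [ 0.4366 -0.1815  0.2006] yaw 82.12 tilt [0.0006 0.0003] j [-0.49  0.05  2.01  0.    1.09 -0.35] F [ 0.5  0.5 -0.9] gap 1.0
shift cm [ 0.05  0.03 16.66]
turn z -0.08 shift after turn [ 0.05  0.03 16.66]
```

View pics/w3.png

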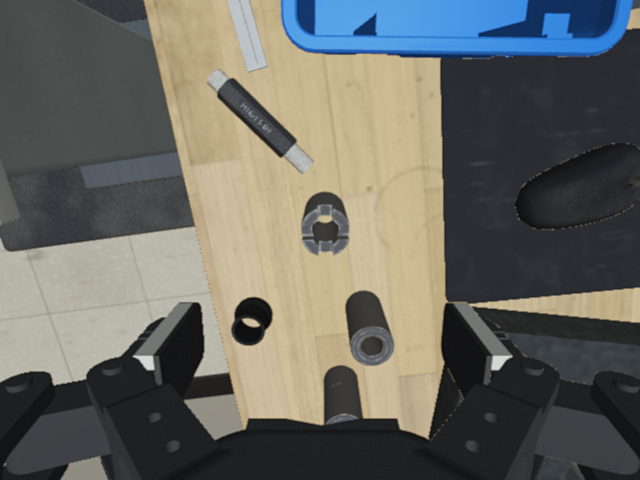

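The coupling's crown is centred at about (326,231). The bushes are at (371,345) and (342,420), and the loupe at (252,322).

```bash
python3 - <<'E'
from h import *
w=dict(np.load("w3.npz")); p=ray(w,326,231,.076); print(p, ray(w,371,345,.074), ray(w,303,231,.076)-ray(w,349,231,.076))
plan((p[0],p[1],.034),82.2)
E
```

```text
[ 0.43740945 -0.18565381  0.076     ] [ 0.45905519 -0.27930659  0.074     ] [-0.03161049  0.00441988  0.        ]
t 12.9 pos [ 0.4366 -0.1815  0.2006] yaw 82.12 tilt [0.0006 0.0003] j [-0.49  0.05  2.01  0.    1.09 -0.35] F [ 0.5  0.5 -0.9] gap 1.0
shift cm [-0.4   0.13 16.66]
turn z -0.08 shift after turn [-0.4   0.13 16.66]
```

```bash
python3 -m handwheel '[[[-0.25,0.1,2],[0,0,0],0],[[0,0,4],[0,0,0],0],[[0,0,4],[0,0,0],0],[[0,0,3],[0,0,0],0],[[0,0,2],[0,0,0],0],[[0,0,1.6],[0,0,0],0],[[0,0,0],[0,0,0],0],[[0,0,0],[0,0,0],80]]' 60
python3 -m handwheel '[[[0,0,0],[0,0,0],120],[[0,0,0],[0,0,0],160],[[0,0,0],[0,0,0],200],[[0,0,0],[0,0,0],200],[[0,0,0],[0,0,0],200],[[0,0,-0.5],[0,0,0],200],[[0,0,-2],[0,0,0],200],[[0,0,-3],[0,0,0],200]]'
python3 -c "
from h import *;plan((.622,.2015,.24),82.2)"
```

```text
clock: 13.7
tool_pos: [0.4379, -0.1825, 0.0344]
tool_rot: [-2.365, -2.067, -0.0]
wrist_force: [0.3, 0.6, -0.7]
finger_gap: 0.858
gripper_force: 0.0
clock: 14.5
tool_pos: [0.4344, -0.1821, 0.0875]
tool_rot: [-2.363, -2.06, 0.004]
wrist_force: [0.8, -0.4, -4.2]
finger_gap: 0.401
gripper_force: 60.4
t 14.5 pos [ 0.4344 -0.1821  0.0875] yaw 82.17 tilt [-0.0062  0.0033] j [-0.49  0.22  2.09 -0.    0.84 -0.35] F [ 0.8 -0.4 -4.2] gap 0.4
shift cm [ 40.59  13.26 -15.24]
turn z -0.03 shift after turn [ 40.58  13.28 -15.24]
```

```bash
python3 -m handwheel '[[[0,0,-4],[0,0,0],200],[[0,0,-4],[0,0,0],200],[[0,0,-4],[0,0,0],200],[[2,0.6,-3],[0,0,0],200],[[3.6,1.2,0],[0,0,0],200],[[3.6,1.2,0],[0,0,0],200],[[3.6,1.2,0],[0,0,0],200],[[3.6,1.2,0],[0,0,0],200]]' >/dev/null
python3 -m handwheel '[[[3.6,1.2,0],[0,0,0],200],[[3.6,1.2,0],[0,0,0],200],[[3.6,1.2,0],[0,0,0],200],[[3.6,1.2,0],[0,0,0],200],[[3.6,1.2,0],[0,0,0],200],[[3.6,1.2,0],[0,0,0],200],[[2.6,0.7,0],[0,0,0],200],[[0,0,0],[0,0,0],200]]'
python3 - <<'E'
from h import *
from workcell import vision
t=dict(np.load("t3.npz")); c=t["color"]
hsv=cv2.cvtColor(c,cv2.COLOR_RGB2HSV)
m=cv2.inRange(hsv,(95,120,60),(130,255,255))|cv2.inRange(hsv,(0,150,100),(8,255,255))|cv2.inRange(hsv,(172,150,100),(180,255,255))
n,l,st,_=cv2.connectedComponentsWithStats(m)
for i in range(1,n):
    if st[i,4]>800:
        w=np.array([ray(t,u,v,.097)[:2] for v,u in np.argwhere(l==i)],np.float32); print(st[i],cv2.minAreaRect(w))
w=vision.camera("wrist"); cv2.imwrite("pics/w4.png",w["color"][:,:,::-1]); np.savez("w4.npz",**w)
plan((.622,.2015,.24),82.2)
E
```

```text
clock: 16.1
tool_pos: [0.6243, 0.2041, 0.2375]
tool_rot: [-2.363, -2.067, -0.0]
wrist_force: [-0.8, -0.8, -5.0]
finger_gap: 0.4
gripper_force: 60.9
[ 202  158   60   77 3496] ((0.6242526769638062, 0.202528178691864), (0.1374354362487793, 0.19764040410518646), 81.9810562133789)
[ 286  191   59   76 3491] ((0.5362972021102905, -0.02085195481777191), (0.13753841817378998, 0.19411347806453705), 81.71497344970703)
t 16.15 pos [0.6234 0.2019 0.2374] yaw 82.33 tilt [-0.003  -0.0008] j [0.25 0.36 1.55 0.   1.23 0.38] F [ 0.1 -1.5 -5.4] gap 0.4
shift cm [-0.06 -0.14 -0.26]
turn z 0.13 shift after turn [-0.06 -0.14 -0.26]
```

View pics/w4.png

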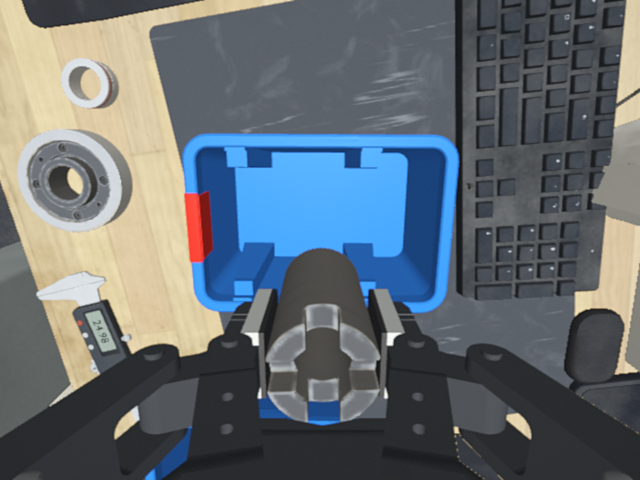

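The coupling is held upright. The lower tote's rim corners are at about (184,134), (460,134), (448,310) and (195,310), with the red end on the left at (198,226).

```bash
python3 - <<'E'
from h import *
w=dict(np.load("w4.npz"))
tl,tr,br,bl=[ray(w,u,v,.097) for u,v in [(184,136),(460,136),(448,310),(195,310)]]
print("centre",(tl+tr+bl+br)/4,np.linalg.norm(tl-tr),np.linalg.norm(br-bl),np.linalg.norm(tl-bl)); d=tr-tl; print(np.degrees(np.arctan2(d[1],d[0])))
plan((.6235,.2015,.05),82.2)
E
```

```text
centre [0.62302426 0.20223738 0.097     ] 0.19032032455731318 0.19643952541151954 0.1308172533269934
-7.611329914138533
t 16.15 pos [0.6234 0.2019 0.2374] yaw 82.33 tilt [-0.003  -0.0008] j [0.25 0.36 1.55 0.   1.23 0.38] F [ 0.1 -1.5 -5.4] gap 0.4
shift cm [-0.02  0.07 18.74]
turn z 0.13 shift after turn [-0.02  0.07 18.74]
```

```bash
python3 -m handwheel '[[[0,0,3],[0,0,0],200],[[0,0,4],[0,0,0],200],[[0,0,4],[0,0,0],200],[[0,0,3],[0,0,0],200],[[0,0,2],[0,0,0],200],[[0,0,2],[0,0,0],200],[[0,0,0.8],[0,0,0],200],[[0,0,0],[0,0,0],200]]'
python3 -c "
from h import *;plan((.6235,.2015,.041),82.2)"
```

```text
clock: 16.95
tool_pos: [0.6222, 0.1992, 0.0492]
tool_rot: [-2.367, -2.063, 0.007]
wrist_force: [-0.0, 0.2, -4.1]
finger_gap: 0.405
gripper_force: 60.9
t 16.95 pos [0.6222 0.1992 0.0492] yaw 82.14 tilt [-0.005  -0.0015] j [ 0.24  0.57  1.66 -0.    0.91  0.38] F [-0.   0.2 -4.1] gap 0.41
shift cm [0.25 0.1  0.82]
turn z -0.06 shift after turn [0.25 0.1  0.82]
```

```bash
python3 -m handwheel '[[[0,0,0.3],[0,0,0],200],[[0,0,0.2],[0,0,0],200],[[0,0,0.2],[0,0,0],200],[[0,0,0.1],[0,0,0],200],[[0,0,0],[0,0,0],200],[[0,0,0],[0,0,0],200]]'
```

```text
clock: 17.55
tool_pos: [0.6245, 0.2007, 0.0435]
tool_rot: [2.367, 2.065, 0.0]
wrist_force: [-0.3, 0.2, -4.6]
finger_gap: 0.406
gripper_force: 60.9
```

```bash
python3 -m handwheel '[[[0,0,0.15],[0,0,0],200],[[0,0,0.1],[0,0,0],200],[[0,0,0],[0,0,0],200]]'; python3 -m handwheel '[[[0,0,0.15],[0,0,0],200],[[0,0,0],[0,0,0],200]]'
```

```text
clock: 17.85
tool_pos: [0.6245, 0.2007, 0.0409]
tool_rot: [2.368, 2.065, 0.0]
wrist_force: [-0.6, 0.2, -2.9]
finger_gap: 0.404
gripper_force: 61.0
clock: 18.05
tool_pos: [0.6245, 0.2008, 0.0408]
tool_rot: [-2.367, -2.065, 0.0]
wrist_force: [-4.4, -0.6, 4.4]
finger_gap: 0.403
gripper_force: 61.7
```

```bash
python3 -m handwheel '[[[0,0,0],[0,0,0],140],[[0,0,0],[0,0,0],110],[[0,0,0],[0,0,0],80],[[0,0,0],[0,0,0],80],[[0,0,0],[0,0,0],80],[[0,0,-1],[0,0,0],80],[[0,0,-3],[0,0,0],80],[[0,0,-4],[0,0,0],80]]'
python3 -m handwheel '[[[0,0,-4],[0,0,0],80],[[0,0,-4],[0,0,0],80],[[0,0,-3],[0,0,0],80],[[0,0,0],[0,0,0],0]]'
python3 - <<'E'
from h import *
from workcell import vision
# upper tote set-down pose from t3: centre (.536,-.021); right-hand grip
f=np.array([np.cos(np.radians(-8)),np.sin(np.radians(-8))]); n=np.array([-f[1],f[0]])
g=np.array([.5355,-.0205])-.0625*n; print(g); plan((*g,.2),-8.0)
w=vision.camera("wrist"); cv2.imwrite("pics/w5.png",w["color"][:,:,::-1])
E
```

```text
clock: 18.85
tool_pos: [0.6223, 0.2001, 0.118]
tool_rot: [-2.366, -2.063, 0.008]
wrist_force: [-0.2, -0.3, 0.7]
finger_gap: 0.689
gripper_force: 0.0
clock: 19.25
tool_pos: [0.6284, 0.2017, 0.2372]
tool_rot: [2.363, 2.061, 0.019]
wrist_force: [1.2, 1.5, 0.4]
finger_gap: 0.838
gripper_force: 0.0
[ 0.52680168 -0.08239175]
t 19.25 pos [0.6284 0.2017 0.2372] yaw 82.2 tilt [0.0129 0.0032] j [0.24 0.36 1.55 0.   1.22 0.38] F [1.2 1.5 0.4] gap 0.84
shift cm [-29.54  -6.25   3.5 ]
turn z 90.2 shift after turn [-6.15 29.56  3.5 ]
```

View pics/w5.png

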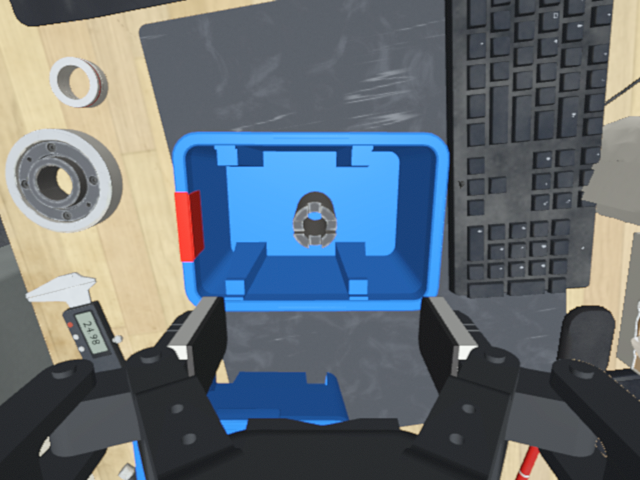

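The coupling stands claws up at about (315,225) on the lower tote's floor. Next I go to the upper tote's right-hand grip.

```bash
python3 -m handwheel '[[[0,0,0],[0,0,5],0],[[0,0,0],[0,0,8],0],[[0,0,0],[0,0,8],0],[[0,0,0],[0,0,8],0],[[0,0,0],[0,0,8],0],[[0,0,0],[0,0,8],0],[[0,0,0],[0,0,8],0],[[0,0,0],[0,0,8],0]]' >/dev/null
python3 -m handwheel '[[[0,0,0],[0,0,8],0],[[0,0,0],[0,0,8],0],[[0,0,0],[0,0,8],0],[[0,0,0],[0,0,5],0],[[-1.2,5,0],[0,0,0],0],[[-1,4.5,0],[0,0,0],0],[[-1,4.5,0],[0,0,0],0],[[-1,4.5,0],[0,0,0],0]]' >/dev/null
python3 -m handwheel '[[[-1,4.5,0],[0,0,0],0],[[-1,4.5,0],[0,0,0],0],[[0,2,0],[0,0,0],0],[[0,0,0],[0,0,0],0]]' >/dev/null
python3 - <<'E'
from h import *
from workcell import vision
plan((.5268,-.0824,.2),-8.0)
w=vision.camera("wrist"); cv2.imwrite("pics/w6.png",w["color"][:,:,::-1]); np.savez("w6.npz",**w)
E
```

```text
t 21.3 pos [ 0.5215 -0.0842  0.2277] yaw -8.05 tilt [-0.003 -0.   ] j [-0.24  0.13  1.86 -0.    1.16  1.47] F [ 0.5  0.3 -0.4] gap 1.0
shift cm [ 0.5  -0.25  2.77]
turn z -0.05 shift after turn [ 0.51 -0.25  2.77]
```

View pics/w6.png

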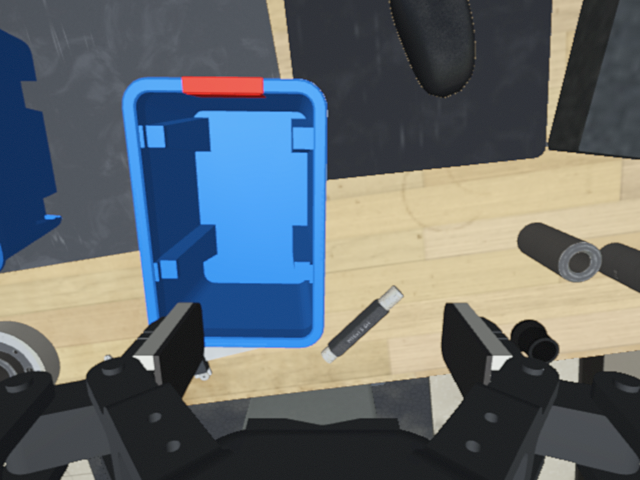

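The upper tote stands with its red end forward at (223,86). Its rim corners are at (123,79), (327,79) and (324,348). That was my tenth and last picture, so from here on I check by numbers.

```bash
python3 - <<'E'
from h import *
w=dict(np.load("w6.npz")); z=.0965
a,b,c=ray(w,327,78,z),ray(w,324,348,z),ray(w,123,79,z)
print(a,b,c,np.linalg.norm(a-b),np.linalg.norm(a-c)); d=a-b; print(np.degrees(np.arctan2(d[1],d[0])))
c0=(b+c)/2; print("centre",c0, "red",ray(w,223,86,z))
f=d/np.linalg.norm(d); n=np.array([-f[1],f[0],0]); g=(a+b)/2+.0045*n; print("grip from edge",g,"from centre",c0-.0625*n); plan((*g[:2],.0695),-8)
E
```

```text
[ 0.61914952 -0.10161963  0.0965    ] [ 0.42663929 -0.07272623  0.0965    ] [0.63686421 0.02818643 0.0965    ] 0.19466642586157054 0.13100924152065668
-8.535672799293277
centre [ 0.53175175 -0.0222699   0.0965    ] red [ 0.62375964 -0.03453326  0.0965    ]
grip from edge [ 0.52356232 -0.08272277  0.0965    ] from centre [ 0.52247518 -0.08407763  0.0965    ]
t 21.35 pos [ 0.5221 -0.0827  0.2279] yaw -7.99 tilt [-0.0025  0.0011] j [-0.24  0.13  1.86  0.    1.16  1.47] F [0.5 0.2 0.6] gap 1.0
shift cm [ 0.19 -0.   15.84]
turn z 0.01 shift after turn [ 0.19 -0.   15.84]
```

```bash
python3 -m handwheel '[[[0.2,0,2],[0,0,0.3],80],[[0,0,3],[0,0,0],120],[[0,0,3],[0,0,0],120],[[0,0,3],[0,0,0],120],[[0,0,2],[0,0,0],120],[[0,0,1.5],[0,0,0],120],[[0,0,1.2],[0,0,0],120],[[0,0,0],[0,0,0],120]]' 40
python3 -c "
from h import *;plan((.524,-.0825,.0695),-8.3)"
```

```text
clock: 22.15
tool_pos: [0.5235, -0.0806, 0.0699]
tool_rot: [-3.133, 0.22, 0.008]
wrist_force: [-0.5, -0.0, 0.3]
finger_gap: 0.529
gripper_force: 0.0
t 22.15 pos [ 0.5235 -0.0806  0.0699] yaw -8.04 tilt [-0.0048  0.0014] j [-0.24  0.35  1.96  0.    0.84  1.48] F [-0.5 -0.   0.3] gap 0.53
shift cm [0.07 0.18 0.04]
turn z 0.26 shift after turn [0.07 0.18 0.04]
```

```bash
python3 -m handwheel '[[[0,0,0],[0,0,0],170],[[0,0,0],[0,0,0],200],[[0,0,0],[0,0,0],215],[[0,0,0],[0,0,0],255],[[0,0,0],[0,0,0],255],[[0,0,0],[0,0,0],255],[[0,0,0],[0,0,0],255],[[0,0,0],[0,0,0],255]]' 40
python3 -c "
from h import *;plan(None)"
python3 -m handwheel '[[[0,0,-0.5],[0,0,0],255],[[0,0,-1.5],[0,0,0],255],[[0,0,-3],[0,0,0],255],[[0,0,-4],[0,0,0],255],[[0,0,-4],[0,0,0],255],[[0,0,-4],[0,0,0],255],[[0,0,-2],[0,0,0],255],[[0,0,0],[0,0,0],255]]'
python3 - <<'E'
from h import *
s=.0
plan(None)
E
```

```text
clock: 22.95
tool_pos: [0.5266, -0.0825, 0.0734]
tool_rot: [3.133, -0.223, 0.004]
wrist_force: [0.8, -1.6, 6.3]
finger_gap: 0.101
gripper_force: 41.2
t 22.95 pos [ 0.5266 -0.0825  0.0734] yaw -8.15 tilt [ 0.0027 -0.0004] j [-0.24  0.34  1.96  0.    0.84  1.48] F [ 0.8 -1.6  6.3] gap 0.1
clock: 23.75
tool_pos: [0.5273, -0.0828, 0.2667]
tool_rot: [3.132, -0.221, 0.012]
wrist_force: [0.4, 0.5, -1.3]
finger_gap: 0.095
gripper_force: 38.8
t 23.75 pos [ 0.5273 -0.0828  0.2667] yaw -8.09 tilt [ 0.0075 -0.0026] j [-0.24  0.09  1.82 -0.    1.22  1.48] F [ 0.4  0.5 -1.3] gap 0.09
```

```bash
python3 -m handwheel '[[[0.4,-1.6,0],[0,0,-0.4],255],[[0.8,-3,0],[0,0,0],255],[[0.9,-3.5,0],[0,0,0],255],[[0.9,-3.5,0],[0,0,0],255],[[0.9,-3.5,0],[0,0,0],255],[[0.8,-3.3,0],[0,0,0],255],[[0.7,-2.5,0],[0,0,0],255],[[0.4,-1.5,0],[0,0,0],255]]' >/dev/null
python3 -m handwheel '[[[0,-1,0],[0,0,0],255],[[0,0,1],[0,0,0],255],[[0,0,2],[0,0,0],255],[[0,0,2],[0,0,0],255],[[0,0,1.5],[0,0,0],255],[[0,0,1],[0,0,0],255],[[0,0,0],[0,0,0],255],[[0,0,0],[0,0,0],255]]'
python3 - <<'E'
from h import *
from workcell import vision
for n in ("top","scene","wrist"):
    np.savez(f"{n}7.npz",**vision.camera(n))
plan((.6169,.1403,.16),-7.7)
plan((.6169,.1403,.16),-7.7)
E
```

```text
clock: 25.35
tool_pos: [0.6146, 0.1416, 0.1875]
tool_rot: [3.134, -0.212, 0.001]
wrist_force: [-0.3, -0.1, -1.8]
finger_gap: 0.1
gripper_force: 39.0
t 25.5 pos [0.6153 0.142  0.1887] yaw -7.72 tilt [0.0025 0.0004] j [ 0.16  0.36  1.66 -0.    1.12  1.86] F [-0.1  0.5 -2.7] gap 0.1
shift cm [0.17 0.15 2.87]
turn z -0.02 shift after turn [0.17 0.15 2.87]
t 25.5 pos [0.6153 0.142  0.1887] yaw -7.72 tilt [0.0025 0.0004] j [ 0.16  0.36  1.66 -0.    1.12  1.86] F [-0.1  0.5 -2.7] gap 0.1
shift cm [0.17 0.15 2.87]
turn z -0.02 shift after turn [0.17 0.15 2.87]
```

```bash
python3 - <<'E'
from h import *
w=dict(np.load("wrist7.npz")); hsv=cv2.cvtColor(w["color"],cv2.COLOR_RGB2HSV)
r=cv2.inRange(hsv,(0,140,60),(8,255,255))|cv2.inRange(hsv,(172,140,60),(180,255,255))
n,l,st,ce=cv2.connectedComponentsWithStats(r)
f=np.array([.9909,-.134,0]); nn=np.array([.134,.9909,0]); T=np.array([.6153,.142,0])
for i in range(1,n):
    if st[i,4]>150:
        x,y,ww,h,_=st[i]; print(st[i])
        for u,v in [(x,y),(x+ww,y),(x+ww/2,y)]:
            p=ray(w,u,v,.2115)-T; print("  rel tool f,n",(p@f).round(4),(p@nn).round(4))
b=cv2.inRange(hsv,(95,120,60),(130,255,255)); 
for name in ("top7",):
    t=dict(np.load(name+".npz")); hs=cv2.cvtColor(t["color"],cv2.COLOR_RGB2HSV)
    r=cv2.inRange(hs,(0,140,60),(8,255,255))|cv2.inRange(hs,(172,140,60),(180,255,255))
    n,l,st,ce=cv2.connectedComponentsWithStats(r)
    for i in range(1,n):
        if st[i,4]>10: print(st[i],ce[i],"lower z",ray(t,*ce[i],.095),"upper z",ray(t,*ce[i],.21))
E
```

```text
[   0   24  209   54 9691]
  rel tool f,n 0.0952 0.0875
  rel tool f,n 0.0952 0.0303
  rel tool f,n 0.0952 0.0589
[557   0  27  35  84] [567.66666667  20.07142857] lower z [ 1.13272821 -0.72854537  0.095     ] upper z [ 1.06099587 -0.66194564  0.21      ]
[566  33  11   6  20] [571.25  35.3 ] lower z [ 1.08741605 -0.73607813  0.095     ] upper z [ 1.01993471 -0.66877171  0.21      ]
[331 127  25  10  65] [343.18461538 131.56923077] lower z [ 0.80472398 -0.09732962  0.095     ] upper z [ 0.76376368 -0.08994802  0.21      ]
[498 204   8   7  36] [500.94444444 207.38888889] lower z [ 0.5971023  -0.52041936  0.095     ] upper z [ 0.57562023 -0.47334518  0.21      ]
```

```bash
python3 -m handwheel '[[[0.1,0.1,0.4],[0,0,0],255],[[0,0,0.6],[0,0,0],255],[[0,0,0.5],[0,0,0],255],[[0,0,0.3],[0,0,0],255],[[0,0,0.2],[0,0,0],255],[[0,0,0],[0,0,0],255],[[0,0,0],[0,0,0],255]]'
python3 -m handwheel '[[[0,0,0.2],[0,0,0],255],[[0,0,0.1],[0,0,0],255],[[0,0,0],[0,0,0],255],[[0,0,0],[0,0,0],255]]'
```

```text
clock: 26.2
tool_pos: [0.6153, 0.1408, 0.1673]
tool_rot: [-3.134, 0.211, -0.0]
wrist_force: [0.0, 0.2, -1.8]
finger_gap: 0.096
gripper_force: 39.0
clock: 26.6
tool_pos: [0.6152, 0.1408, 0.1643]
tool_rot: [3.134, -0.211, 0.0]
wrist_force: [0.8, -0.4, -1.8]
finger_gap: 0.093
gripper_force: 39.0
```

```bash
python3 -m handwheel '[[[0,0,0.2],[0,0,0],255],[[0,0,0],[0,0,0],255],[[0,0,0],[0,0,0],255]]'
python3 -m handwheel '[[[0,0,0.1],[0,0,0],255],[[0,0,0.1],[0,0,0],255],[[0,0,0],[0,0,0],255],[[0,0,0],[0,0,0],255]]'
```

```text
clock: 26.9
tool_pos: [0.6154, 0.1409, 0.1625]
tool_rot: [-3.134, 0.212, -0.001]
wrist_force: [0.0, -0.8, -1.4]
finger_gap: 0.097
gripper_force: 38.9
clock: 27.3
tool_pos: [0.6156, 0.1403, 0.1614]
tool_rot: [3.134, -0.212, 0.001]
wrist_force: [-1.4, -2.7, 6.2]
finger_gap: 0.095
gripper_force: 40.7
```

```bash
python3 -m handwheel '[[[0,0,0.1],[0,0,0],255],[[0,0,0],[0,0,0],255],[[0,0,0],[0,0,0],225],[[0,0,0],[0,0,0],210],[[0,0,0],[0,0,0],180],[[0,0,0],[0,0,0],140],[[0,0,0],[0,0,0],140],[[0,0,0],[0,0,0],140]]'
python3 -m handwheel '[[[0,0,-0.5],[0,0,0],140],[[0,0,-1.5],[0,0,0],140],[[0,0,-3],[0,0,0],140],[[0,0,-4],[0,0,0],140],[[0,0,-4],[0,0,0],140],[[0,0,0],[0,0,0],100],[[0,0,0],[0,0,0],0],[[0,0,0],[0,0,0],0]]'
python3 - <<'E'
from h import *
from workcell import vision
w=vision.camera("wrist"); np.savez("w8.npz",**w); hsv=cv2.cvtColor(w["color"],cv2.COLOR_RGB2HSV)
b=cv2.inRange(hsv,(95,120,60),(130,255,255)); r=cv2.inRange(hsv,(0,140,60),(8,255,255))|cv2.inRange(hsv,(172,140,60),(180,255,255))
m=b|r; n,l,st,_=cv2.connectedComponentsWithStats(m); print(st[1:][st[1:,4]>500])
n,l,st2,_=cv2.connectedComponentsWithStats(r); print("red",st2[1:][st2[1:,4]>50])
# right outline column along rows, top outline row
for v in range(60,400,30):
    x=np.where(m[v]>0)[0]; print(v,(x.min(),x.max()) if len(x) else None,end="; ")
print(); 
for u in range(60,330,30):
    y=np.where(m[:,u]>0)[0]; print(u,(y.min(),y.max()) if len(y) else None,end="; ")
plan(None)
E
```

```text
clock: 28.1
tool_pos: [0.6151, 0.1409, 0.1591]
tool_rot: [-3.134, 0.211, 0.0]
wrist_force: [0.8, -0.4, -1.1]
finger_gap: 0.453
gripper_force: 0.0
clock: 28.9
tool_pos: [0.6145, 0.1406, 0.2888]
tool_rot: [3.134, -0.211, -0.002]
wrist_force: [0.6, 0.4, -0.0]
finger_gap: 0.924
gripper_force: 0.0
[[  105    79   226   294 56379]]
red [[ 171   79   91   22 1901]]
60 None; 90 (np.int64(111), np.int64(321)); 120 (np.int64(106), np.int64(330)); 150 (np.int64(110), np.int64(330)); 180 (np.int64(114), np.int64(330)); 210 (np.int64(119), np.int64(330)); 240 (np.int64(123), np.int64(330)); 270 (np.int64(127), np.int64(330)); 300 (np.int64(132), np.int64(328)); 330 (np.int64(137), np.int64(328)); 360 (np.int64(211), np.int64(324)); 390 None; 
60 None; 90 None; 120 (np.int64(83), np.int64(224)); 150 (np.int64(79), np.int64(336)); 180 (np.int64(79), np.int64(311)); 210 (np.int64(79), np.int64(370)); 240 (np.int64(79), np.int64(372)); 270 (np.int64(80), np.int64(371)); 300 (np.int64(80), np.int64(370)); t 28.95 pos [0.6142 0.1406 0.2879] yaw -7.72 tilt [-0.0028 -0.0004] j [0.16 0.28 1.56 0.   1.31 1.86] F [-0.  -0.7 -1. ] gap 0.99
```

```bash
cat > fit.py <<'E'
from h import *
from scipy.optimize import minimize
def mask(c):
    hs=cv2.cvtColor(c["color"],cv2.COLOR_RGB2HSV)
    m=cv2.inRange(hs,(95,110,30),(130,255,255))|cv2.inRange(hs,(0,140,60),(8,255,255))|cv2.inRange(hs,(172,140,60),(180,255,255))
    n,l,st,_=cv2.connectedComponentsWithStats(m); i=1+np.argmax(st[1:,4]); return l==i
def solid(p):
    "points of outer rim band (rounded corners) and floor outline, tote pose p=(x,y,z,yaw,pitch,roll)"
    pts=[]
    for z,hx,hy,r in [(.095,.097,.067,.016),(.078,.0945,.0645,.014),(0,.082,.052,.012)]:
        for sx in (1,-1):
            for sy in (1,-1):
                for a in np.linspace(0,np.pi/2,5): pts.append((sx*(hx-r+r*np.cos(a)),sy*(hy-r+r*np.sin(a)),z))
    return R.from_euler("ZYX",p[3:]).apply(pts)+p[:3]
def sil(c,poses):
    im=np.zeros((480*4,640*4),np.uint8)
    for p in poses:
        q=np.array([proj(c,x) for x in solid(p)]); cv2.fillConvexPoly(im,cv2.convexHull(((q+.5)*4).astype(np.int32)),1)
    return cv2.resize(im*255,(640,480),interpolation=cv2.INTER_AREA)/255.
def cost(p,cams,masks,free):
    return sum(np.abs(sil(c,free(p))-m).sum() for c,m in zip(cams,masks))
E
python3 - <<'E'
from fit import *
from workcell import vision
w=dict(np.load("w8.npz"));z=.184
A,B,C=ray(w,330.5,150,z),ray(w,330.5,270,z),ray(w,250,79,z); D=ray(w,250,372.5,z); E=ray(w,110,150,z)
f=np.array([.9909,-.134]);n=np.array([.134,.9909])
print("right n",A[:2]@n,B[:2]@n,"left n",E[:2]@n,"near/far f",D[:2]@f,C[:2]@f)
print("centre f,n",(D+C)[:2]@f/2,(A+E)[:2]@n/2,"len,wid",(C-D)[:2]@f,(E-A)[:2]@n)
print("lower f,n",np.array([.623,.2022])@f,np.array([.623,.2022])@n)
E
python3 -m handwheel '[[[0,3,-2],[0,0,0],0],[[-1,5,0],[0,0,0],0],[[-2,5,0],[0,0,0],0],[[-2,5,0],[0,0,0],0],[[-2,5,0],[0,0,0],0],[[-2,5,0],[0,0,0],0],[[-2,5,0],[0,0,0],0],[[-2,5,0],[0,0,0],0]]' >/dev/null
python3 - <<'E'
from fit import *
from workcell import vision
c=[]
for k in ("scene","top"):
    x=vision.camera(k); np.savez(k+"9.npz",**x); m=mask(x); print(k,cv2.boundingRect(m.astype(np.uint8)),m.sum()); c.append(x)
# start: lower fitted on pictures taken before (t3 top), then final
M=[mask(x) for x in c]; y0=np.radians(172.3)
def free(p): return [(p[0],p[1],.002,p[2],0,0),(p[3],p[4],p[5],p[6],p[7],p[8])]
for zu in (.089,):
    p0=np.array([.623,.2022,y0,.623,.2022,zu,y0+np.pi,0,0])
    print("cost start",cost(p0,c,M,free))
    S=np.vstack([p0]+[p0+np.eye(9)[i]*[.004,.004,.03,.004,.004,.005,.03,.03,.03][i] for i in range(9)])
    r=minimize(cost,p0,args=(c,M,free),method="Nelder-Mead",options=dict(initial_simplex=S,maxfev=900,xatol=1e-4,fatol=.5))
    print(r.fun,r.x.round(4))
    L,U=free(r.x); d=R.from_euler("ZYX",L[3:]).inv().apply(np.array(U[:3])-L[:3]); print("upper in lower",d.round(4))
E
```

```text
right n 0.2161531004992093 0.2157207172393305 left n 0.35017449398583744 near/far f 0.49089743803103647 0.6857716637799616
centre f,n 0.588334550905499 0.2831637972425234 len,wid 0.19487422574892502 0.13402139348662814
lower f,n 0.5902359 0.28384198
scene (158, 211, 98, 118) 6892
top (194, 149, 68, 86) 4558
cost start 509.10980392156864
466.4117647058823 [ 6.2320e-01  2.0260e-01  3.0060e+00  6.2280e-01  2.0250e-01  8.9300e-02
  6.1497e+00  6.7000e-03 -2.3000e-03]
upper in lower [0.0003 0.0001 0.0873]
```

```bash
python3 -m handwheel '[[[0,0,0],[0,0,0],0],[[0,0,0],[0,0,0],0]]'; python3 -c "
from workcell import workorder; print(workorder.sign_off())"
```

```text
clock: 30.05
tool_pos: [0.447, -0.1964, 0.3083]
tool_rot: [-3.133, 0.21, 0.002]
wrist_force: [-0.1, 0.4, -0.3]
finger_gap: 0.997
gripper_force: 0.0
the job is handed in; nothing more can be done
None
```

The job is handed in after about 30 s of the 70 s allowed. The coupling was set down claws up in the lower tote, and the upper tote is turned half round on the lugs, fitted from the cameras as level and 87.3 mm above the lower one; the hand-in returned no verdict.

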